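Clear the panel, close the press and clamp it

TASK

A veneered panel is loaded in the bench press. Pick up the scraper block and sweep all five loose wood chips off the panel into the metal trough along the press's side (move chips only with the block, not with the fingers), and stand the block upright on the bench again; after sweeping, swing the pressing board fully down flat onto the panel, and then swing the hold-down clamp fully down onto the board. Leave the bottle, the jar and the tin where they stand.

Things in the scene. Friction and masses are not known exactly. Their poses are not given: they have to be found in the camera images.
- press: fixed bench press, turned a little about the vertical from start to start. Origin: at table height under the panel's centre; x points away from the robot, y to its left, z up. The dark panel (160 x 220 mm in x, y) has its top 40 mm above the table; it lies on a plywood base 180 mm in x, from y -110 to +125 mm, 30 mm high. The clamp's bracket (x 90 to 120 mm, y -18 to +18 mm) is 85 mm high
- trough (a point): centre of the trough's floor: sheet-metal tray on the table along the panel's right-hand edge (press y = -110 mm). Inside it is 182 mm in press x and 81 mm in press y (y -110 to -191 mm); floor 8 mm and walls 25 mm above the table
- board (a joint): angle of the pressing board (rad): 0 = shut flat on the panel, grows as it opens up and over to the press's left (+y); about 1.57 = upright, at most 2.2. The hinge is stiff: it stays where it is left (about 0.5 N m)
- board_edge (a point): middle of the free edge of the pressing board, on its outer face (the upper face when shut). The board is plywood 160 mm (press x) x 220 mm x 15 mm, its free edge 225 mm from the hinge line
- board_hinge (a point): middle of the pressing board's hinge line, which runs along press x at y = +115 mm, 49 mm above the table; the outer face lies 8 mm off this line; shut, the outer face is 57 mm above the table
- clamp (a joint): angle of the hold-down clamp (rad): 0 = down with its foot on the shut board, grows as its arm swings up and away over the far side (+x); about 1.57 = upright, at most 2.6. Stiff: it stays where it is left (about 0.16 N m)
- clamp_knob (a point): centre of the ball (26 mm diameter) at the end of the clamp's arm. The arm is a 12 mm square steel bar, 100 mm from its hinge to the ball's centre
- clamp_hinge (a point): the clamp's hinge: its axis runs along press y, at press x = 105 mm, y = 0, 73.5 mm above the table; down, the arm points to press -x
- scraper: the scraper block, loose, pale wood: a bar 100 x 34 x 26 mm (x, y, z) with a square handle 26 x 26 mm rising from its middle, up to 76 mm above its underside. Origin: centre of the underside; x along its length
- chip0: loose wood chip, 26 x 16 x 8 mm; origin: centre of its underside; x along its length
- chip1: loose wood chip, 26 x 16 x 8 mm; origin: centre of its underside; x along its length
- chip2: loose wood chip, 26 x 16 x 8 mm; origin: centre of its underside; x along its length
- chip3: loose wood chip, 26 x 16 x 8 mm; origin: centre of its underside; x along its length
- chip4: loose wood chip, 26 x 16 x 8 mm; origin: centre of its underside; x along its length
- polish: bystander: small amber bottle, 52 mm diameter, 85 mm high; origin: centre of its underside
- wax: bystander: glass jar with black lid, 68 mm diameter, 70 mm high; origin: centre of its underside
- tin: bystander: plain metal tin, 60 mm diameter, 65 mm high; origin: centre of its underside

How it is judged:
By the outcome, as a careful person would: the job done as asked, in the order asked, and still so for the second after the job is handed in, with the robot touching nothing.
It also fails if it takes over 72 s, if anything falls off the work surface, if the arm or the gripper's body presses on something with over 40 N, if the wrist force passes 120 N, or if a joint passes its speed limit or range.

ROBOT

A 6-joint arm with a two-finger parallel gripper is mounted at the origin on the work surface. World frame = base frame: x ahead of the robot, y to its left, z up, the work surface at z = 0. Lengths are in mm, angles in rad, forces in N, time in s.
With the tool pointing down it reaches from about 275 to 750 mm from the base axis. Payload 10.2 kg.
Tool frame: the origin (TCP) lies between the finger pads; the fingertips stand 8 mm ahead of it and the grasp point (between the pads) lies 11 mm behind it; z points along the fingers, y is the line along which they close (so a half turn about z gives the same grasp; the last joint's range is limited). The gripper opens to 85 mm and grips with 20 to 120 N. Pads are 22 mm wide; open, the fingers measure 114 mm over their backs; the gripper's body (76 mm by 85 mm) begins 54 mm behind the grasp point. The pads swing forward as they close: fully open they stand 13 mm farther back than shut.
Start: joints at [-1.488, 0.313, 1.498, -0, 1.331, -0.223], TCP at [158.042, -500.654, 239.294] pointing down, gripper open.
Joint ranges: [-2.94, 2.94], [-0.97, 2.17], [0.19, 2.56], [-1.23, 4.37], [0.02, 3.11], [-2.88, 2.88]. Speed limits (rad/s): [2.39, 2.39, 3.01, 3.14, 3.14, 3.14].

INTERFACE

Orientations are given as a unit quaternion [w, x, y, z].
In Python, from rig import * gives the robot as it stands.
- The arm moves only by the shell command python3 -m handwheel 'ROWS' [FORCE]. ROWS is JSON, a list that holds one entry, the list of rows, each a list of 7 numbers: the shift along the world's x, y, z in mm, then the turn, a rotation vector about the world's x, y, z in degrees, then the opening, from -1 (shut) to 1 (fully open). A call has 1 to 8 rows; each row shifts and turns the commanded pose from where the row before left it; what a row does not reach is not made up. A row lasts 1/8 s, in which the tool goes at most 62.5 mm and 10.7 degrees, less where a joint would pass 70% of its speed; a pose out of reach is approached as far as the arm can. A call is refused whole if a number of a shift passes 62.5 or a number of a turn 10.7, either way. A call with a gripper value outside its range is refused whole. The fingers move at their own pace and stop on an object; FORCE is the grip in N (left out, the last holds). Time passes only in rows, so rows that do not move let the fingers close. It gives the time, the measured TCP pose, the force, the opening and the grip force at its end, in the units of the state.
- sense(): the state, without advancing time (a new reading comes with each control period).
- capture(name): name is "side" or "top" or "wrist"; returns a dict with "image" (400x640x3 uint8, red, green, blue), "fx", "fy", "cx", "cy" (pixels), "rvec" (rotation vector, rad) and "tvec" (3), from world to camera coordinates, as OpenCV has them; the wrist camera has in their place "hand_eye" (4x4, takes a point from camera to tool coordinates, whose origin is the TCP and whose axes are the flange's). Camera axes: x right, y down, z forward; pixel columns grow to the right and rows downward; lengths in mm; the calibration is good to about 2 mm. A picture is of the moment at which its call begins: read the wrist's pose just before it. There is no depth.
- finish_job(): hands the job in; it is judged then, once.
The state is a dict: "time_s": time; "joints": joint angles; "dq": joint speeds; "tau": joint torques, N m; "eef_pos": TCP position; "ee_rot": TCP orientation; "force": force on the tool from outside, world axes, zero at the start; "wrist_torque": the same for the moment, N m; "grip_width": opening from 0.0 (shut) to 1.0 (fully open); "grip_force": force on a finger pad.
Only numpy, scipy, OpenCV 4.12 (cv2) and the standard library are available. Lean on these libraries where they do the work, as an engineer would, in place of code of your own. Each camera call takes 0.05 s, during which the arm holds its last target. There are 200 camera calls.

## Working session

There is one attempt and no reset: what is moved stays moved. The work goes in short steps, Python scripts to look and compute and a shell command to move; the robot and the scene stay as the last step left them, time stands still between calls to the robot, and variables do not carry over. Pictures are saved under pics/ and viewed, at most 10 in all, crops included, and the job is handed in when it is done.

```bash
ls; mkdir -p pics; cat > h.py <<'E'
from rig import *
import numpy as np, cv2
def ray(c,u,v):
    R=cv2.Rodrigues(np.array(c["rvec"],float))[0]; t=np.array(c["tvec"],float).reshape(3)
    d=R.T@np.array([(u-c["cx"])/c["fx"],(v-c["cy"])/c["fy"],1]); return -R.T@t, d/np.linalg.norm(d)
def onz(c,u,v,z):
    o,d=ray(c,u,v); return o+d*(z-o[2])/d[2]
def proj(c,P):
    return cv2.projectPoints(np.array(P,float).reshape(-1,3),np.array(c["rvec"],float),np.array(c["tvec"],float).reshape(3),np.array([[c["fx"],0,c["cx"]],[0,c["fy"],c["cy"]],[0,0,1]],float),None)[0].reshape(-1,2)
def tri(c1,p1,c2,p2):
    o1,d1=ray(c1,*p1);o2,d2=ray(c2,*p2)
    s=np.linalg.lstsq(np.array([d1,-d2]).T,o2-o1,rcond=None)[0]
    a=o1+d1*s[0];b=o2+d2*s[1]; return (a+b)/2,np.linalg.norm(a-b)
E
python3 - <<'E'
from h import *
import pickle
s=sense();print(s)
D={}
for n in("top","side"):
    c=capture(n);D[n]=c;cv2.imwrite(f"pics/{n}0.png",c["image"][:,:,::-1]);print(n,ray(c,320,200))
pickle.dump(D,open("d0.pkl","wb"))
E
```

```text
pics
{'time_s': 0.0, 'joints': array([-1.48841769e+00,  3.13428323e-01,  1.49842330e+00, -2.18942501e-05,
        1.33098566e+00, -2.23390952e-01]), 'dq': array([ 0.00131565, -0.00065215, -0.00070954,  0.00021305, -0.00022674,
       -0.00067282]), 'tau': array([-9.18472360e-04, -4.12266111e+01, -2.59744012e+01, -2.57934053e-04,
        4.08306776e-03, -7.87425506e-06]), 'eef_pos': array([ 158.00676993, -500.40647443,  238.75134522]), 'ee_rot': array([-6.21517315e-04,  9.88335277e-01,  1.52292457e-01,  3.32348416e-05]), 'force': array([-0.1642339 , -0.19534056,  0.38104565]), 'wrist_torque': array([-0.01030622, -0.02864891,  0.00236649]), 'grip_force': 0.0, 'grip_width': 1.0000227183633037}
top (array([ 379.74377189,   11.30641567, 1384.11509588]), array([ 0.14940271, -0.01044767, -0.98872123]))
side (array([  533.66097023, -1058.47251498,   984.05352304]), array([ 0.03033786,  0.76538845, -0.64285312]))
```

View pics/top0.png

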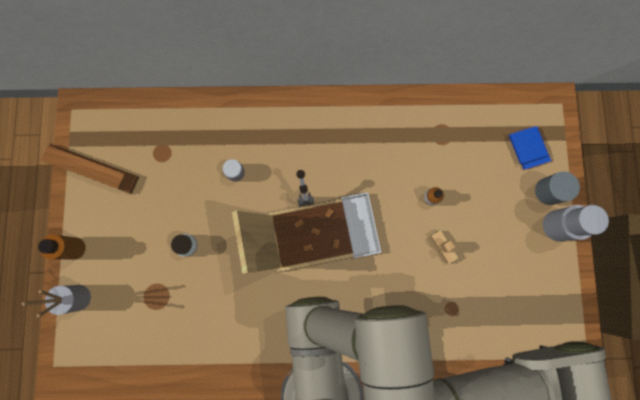

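View pics/side0.png

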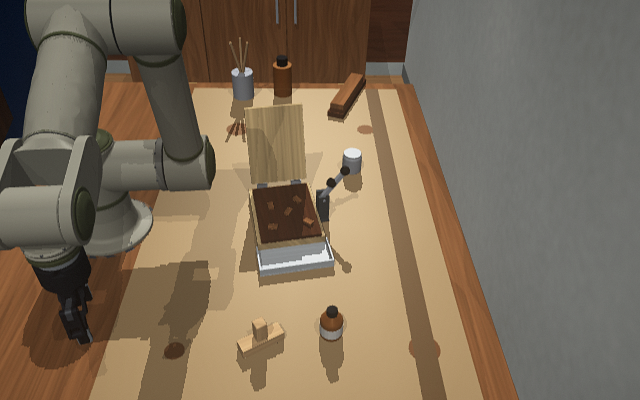

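Top view: the panel is centred near (312,235) with five chips, the trough is at (362,225), and the board stands open at left (~(240,240)). The clamp is swung away with its knob at (300,174), and the scraper stands at (445,246) near the bottle at (433,196). The side view agrees, with the scraper at (261,338) handle up.

```bash
python3 - <<'E'
from h import *
import pickle
D=pickle.load(open("d0.pkl","rb"))
t=D["top"]["image"];s=D["side"]["image"]
a=cv2.resize(t[160:285,225:475],None,fx=3.2,fy=3.2,interpolation=cv2.INTER_CUBIC)   # 800x400
cv2.imwrite("pics/topc.png",a[:,:,::-1])
b=cv2.resize(s[95:365,225:385],None,fx=2.2,fy=2.2,interpolation=cv2.INTER_CUBIC)
cv2.imwrite("pics/sidec.png",b[:,:,::-1])
# scraper mask
for n,(x0,x1,y0,y1) in dict(top=(425,465,225,270),side=(228,295,310,365)).items():
    im=D[n]["image"];h=cv2.cvtColor(im,cv2.COLOR_RGB2HSV)[y0:y1,x0:x1].astype(int)
    print(n,"bg",np.median(h.reshape(-1,3),0)); 
    print(h[(y1-y0)//2,::3].tolist())
E
```

```text
top bg [ 18. 101. 173.]
[[18, 101, 176], [18, 103, 174], [17, 98, 159], [17, 102, 137], [17, 108, 128], [17, 113, 147], [15, 110, 128], [17, 111, 186], [17, 111, 196], [17, 114, 184], [18, 104, 142], [18, 97, 134], [18, 98, 133], [18, 99, 136]]
side bg [ 18.  96. 191.]
[[18, 96, 189], [18, 96, 189], [18, 94, 190], [18, 94, 189], [18, 94, 188], [18, 95, 207], [17, 104, 214], [17, 103, 212], [17, 109, 185], [16, 111, 99], [16, 111, 124], [15, 108, 120], [16, 110, 118], [16, 113, 140], [17, 104, 216], [20, 102, 173], [17, 110, 114], [17, 110, 125], [16, 109, 124], [17, 92, 172], [18, 92, 195], [18, 93, 195], [18, 92, 196]]
```

View pics/topc.png

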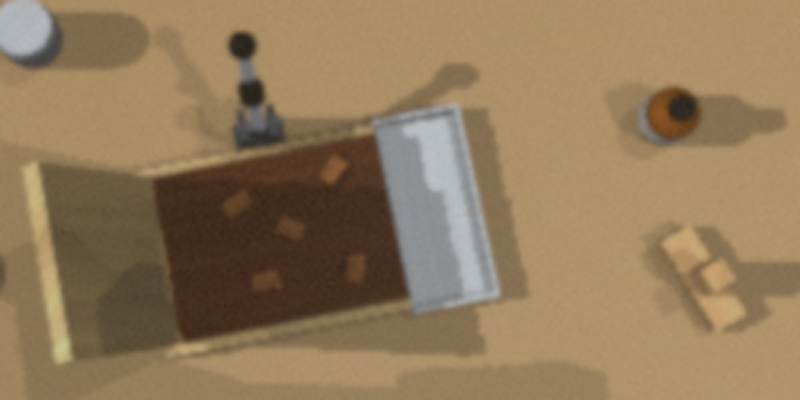

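View pics/sidec.png

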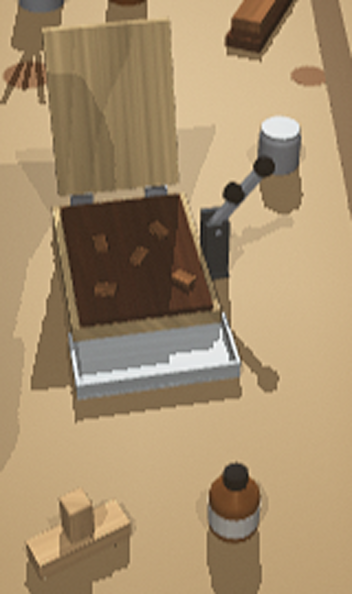

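Crops. Top crop: handle top at (717,276); bar corners (660,238), (690,225), (744,320), (716,331); panel right edge (375,133)-(411,300); knob (242,45). Side crop: handle top (76,500), knob (264,167), board top edge (45,28)-(170,19), chips on the panel.

```bash
cat >> h.py <<'E'
T=lambda x,y:(225+x/3.2-.34,160+y/3.2-.34)
S=lambda x,y:(225+x/2.2-.27,95+y/2.2-.27)
E
python3 - <<'E'
from h import *
import pickle
np.set_printoptions(precision=1,suppress=True)
D=pickle.load(open("d0.pkl","rb"));t=D["top"];s=D["side"]
pr=lambda n,a,b:print(n,*tri(t,T(*a),s,S(*b)))
pr("handle",(717,276),(76,500)); pr("knob",(242,45),(264,167)); pr("ball2",(251,93),(233,191))
pr("panR_far",(375,133),(214,310)); pr("panR_near",(411,300),(78,326)); 
pr("panL_near",(180,342),(61,208)); pr("panL_far",(152,177),(182,195))
pr("boardedge near",(62,360),(45,28)); pr("boardedge far",(30,164),(170,19))
for p in [(660,238),(690,225),(744,320),(716,331)]: print("bar",onz(t,*T(*p),26))
for p in [(375,133),(411,300),(180,342),(152,177)]: print("pan",onz(t,*T(*p),40))
print("trough outer",[onz(t,*T(*p),25) for p in [(375,118),(458,104),(498,297),(412,312)]])
for p,q in [((237,204),(158,229)),((290,228),(139,255)),((334,169),(183,278)),((266,281),(101,242)),((356,268),(105,289))]: print("chip",*tri(t,T(*p),s,S(*q)),onz(t,*T(*p),48))
print("bottle",tri(t,T(683,107),s,S(235,470)),"tin",tri(t,T(25,28),s,S(280,128)))
E
```

```text
handle [ 436.3 -379.8   73.9] 2.2218223201760856
knob [642.   53.  153.3] 0.27514770426634927
ball2 [604.7  46.4 121.3] 0.7905148818829777
panR_far [580.  -70.4  30.6] 1.0560790003431688
panR_near [ 418.9 -100.6   34.2] 0.4822640810803583
panL_near [382.8 117.8  36.9] 0.1177809897330385
panL_far [541.  144.2  37.7] 3.966429517017464
boardedge near [371.  192.  264.3] 2.4688211731489655
boardedge far [525.9 219.3 262.1] 3.0528651973315712
bar [ 474.4 -341.7   26. ]
bar [ 486.4 -371.2   26. ]
bar [ 395.2 -417.6   26. ]
bar [ 385.3 -390.3   26. ]
pan [578.1 -69.9  40. ]
pan [ 418.5 -100.1   40. ]
pan [382.7 117.6  40. ]
pan [538.8 143.8  40. ]
trough outer [array([595. , -71.1,  25. ]), array([ 607.6, -152.2,   25. ]), array([ 420.5, -184.4,   25. ]), array([ 407.6, -102. ,   25. ])]
chip [511.4  62.8  46.6] 0.6709577818513534 [511.   62.7  48. ]
chip [488.1  13.   45.9] 0.9085385657639047 [487.5  12.9  48. ]
chip [543.3 -29.7  45.9] 0.13892162631605984 [542.9 -29.6  48. ]
chip [439.1  36.3  47.3] 1.9920206511186174 [438.1  36.1  48. ]
chip [449.  -48.7  45.4] 0.09104656939822477 [448.9 -48.5  48. ]
bottle (array([ 592. , -353.9,   85.7]), np.float64(0.9469098673882268)) tin (array([680.9, 261.9,  65.5]), np.float64(1.691487467576259))
```

```bash
python3 -m handwheel '[[[34.7,15.1,-15,0,0,1.3,1],[34.7,15.1,-15,0,0,1.3,1],[34.7,15.1,-15,0,0,1.3,1],[34.7,15.1,-15,0,0,1.3,1],[34.7,15.1,-15,0,0,1.3,1],[34.7,15.1,-15,0,0,1.3,1],[34.7,15.1,-15,0,0,1.3,1],[34.7,15.1,-15,0,0,1.3,1]]]' 60; python3 -m handwheel '[[[0,0,0,0,0,0,1],[0,0,0,0,0,0,1]]]'; python3 - <<'E'
from h import *
import pickle
s=sense();c=capture("wrist");pickle.dump((s,c),open("w1.pkl","wb"))
print(s["eef_pos"],s["ee_rot"],s["joints"],c["hand_eye"],c["fx"])
cv2.imwrite("pics/w1.png",c["image"][:,:,::-1])
E
```

```text
time_s: 1.1
eef_pos: [436.6, -379.1, 118.5]
ee_rot: [-0.0, 0.97, 0.242, -0.0]
force: [0.4, -1.4, 0.1]
grip_width: 1.001
grip_force: 0.0
time_s: 1.35
eef_pos: [435.3, -380.1, 119.3]
ee_rot: [-0.0, 0.97, 0.241, -0.0]
force: [-1.3, 0.1, 0.3]
grip_width: 0.996
grip_force: 0.0
[ 435.26058112 -380.07463269  119.30510971] [-5.53509070e-05  9.70485657e-01  2.41158798e-01 -1.44727495e-04] [-9.20367358e-01  5.42704805e-01  1.48548522e+00 -2.47426643e-04
  1.11361885e+00  1.63418778e-01] [[-7.46887508e-04 -9.46545472e-01 -3.22569546e-01  8.29867822e+01]
 [ 9.99999594e-01 -5.44656279e-04 -7.17195014e-04 -4.47320570e-01]
 [ 5.03168164e-04 -3.22569951e-01  9.46545495e-01 -1.35140423e+02]
 [ 0.00000000e+00  0.00000000e+00  0.00000000e+00  1.00000000e+00]] 349.6524155575409
```

View pics/w1.png

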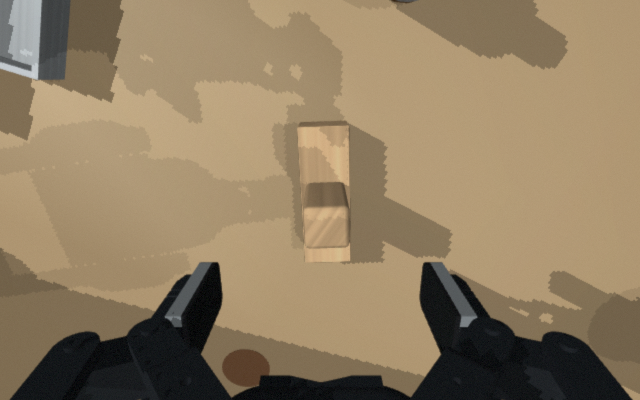

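The wrist view shows the handle's top face centred at (326,227), the bar running from (324,123) to (328,262) parallel to the pads, both between the fingers. I check the position by a ray onto z=76.

```bash
cat >> h.py <<'E'
from scipy.spatial.transform import Rotation as Ro
def wray(s,c,u,v,z):
    q=s["ee_rot"];R=Ro.from_quat([q[1],q[2],q[3],q[0]]).as_matrix();H=np.array(c["hand_eye"])
    o=R@H[:3,3]+s["eef_pos"]; d=R@H[:3,:3]@np.array([(u-c["cx"])/c["fx"],(v-c["cy"])/c["fy"],1])
    return o+d*(z-o[2])/d[2]
E
python3 - <<'E'
from h import *
import pickle
s,c=pickle.load(open("w1.pkl","rb"))
print(wray(s,c,326,227,76)); a=wray(s,c,324,125,26);b=wray(s,c,328.5,262,0);print(a,b,np.degrees(np.arctan2(*(a-b)[1::-1])))
for p in[(303,206),(349,204),(347,248),(305,248)]:print(wray(s,c,*p,76))
E
```

```text
[ 438.47649174 -381.12529984   76.        ]
[ 481.84066857 -357.24741583   26.        ] [ 381.86807346 -414.97142489    0.        ] 30.002065045525825
[ 443.64597231 -364.11794668   76.        ]
[ 456.40490759 -385.74135672   76.        ]
[ 432.5511274  -397.86029073   76.        ]
[ 421.36334686 -376.71915204   76.        ]
```

```bash
python3 -m handwheel '[[[1,-0.5,-25,0,0,0,1],[1,-0.5,-25,0,0,0,1],[0,0,-20,0,0,0,1],[0,0,-9.5,0,0,0,1],[0,0,0,0,0,0,-1],[0,0,0,0,0,0,-1],[0,0,0,0,0,0,-1],[0,0,0,0,0,0,-1]]]' 60;python3 -m handwheel '[[[0,0,0,0,0,0,-1],[0,0,0,0,0,0,-1]]]'
```

```text
time_s: 2.4
eef_pos: [437.9, -381.2, 40.5]
ee_rot: [0.001, 0.97, 0.241, 0.0]
force: [-0.6, 0.2, 3.6]
grip_width: 0.298
grip_force: 59.1
time_s: 2.65
eef_pos: [437.9, -381.2, 40.5]
ee_rot: [0.001, 0.97, 0.241, 0.0]
force: [-0.2, 0.3, 5.7]
grip_width: 0.3
grip_force: 59.4
```

```bash
python3 -m handwheel '[[[0,0,25,0,0,0,-1],[0,0,40,0,0,0,-1],[3,20,35,0,0,-1.8,-1],[6,45,0,0,0,-1.8,-1],[6,48,0,0,0,-1.8,-1],[6,48,0,0,0,-1.8,-1],[6,48,0,0,0,-1.8,-1],[6,48,0,0,0,-1.8,-1]]]' && python3 -m handwheel '[[[6,48,0,0,0,-1.8,-1],[6,48,0,0,0,-1.8,-1],[6,48,0,0,0,-1.8,-1],[6,48,0,0,0,-1.8,-1],[3,34.4,0,0,0,0,-1],[0,0,-25,0,0,0,-1],[0,0,-10,0,0,0,-1],[0,0,0,0,0,0,-1]]]'; python3 - <<'E'
from h import *
s=sense();c=capture("top");d=capture("side")
a=cv2.resize(c["image"][140:285,225:475],None,fx=2,fy=2);b=cv2.resize(d["image"][95:285,225:385],None,fx=1.85,fy=1.85)[:290]
b=cv2.copyMakeBorder(b,0,290-len(b),0,0,cv2.BORDER_CONSTANT)
cv2.imwrite("pics/s1.png",np.hstack([a,b])[:,:,::-1]); print(s["eef_pos"],s["ee_rot"])
E
```

```text
time_s: 3.65
eef_pos: [470.3, -122.1, 139.5]
ee_rot: [-0.0, 0.989, 0.148, -0.0]
force: [0.8, -1.4, -1.9]
grip_width: 0.295
grip_force: 59.4
time_s: 4.65
eef_pos: [497.3, 102.2, 104.3]
ee_rot: [-0.0, 0.996, 0.086, -0.001]
force: [0.3, 0.4, -1.7]
grip_width: 0.295
grip_force: 59.2
[497.31045939 102.21760405 104.33025999] [-8.85821954e-05  9.96278340e-01  8.61906079e-02 -7.99949614e-04]
```

View pics/s1.png

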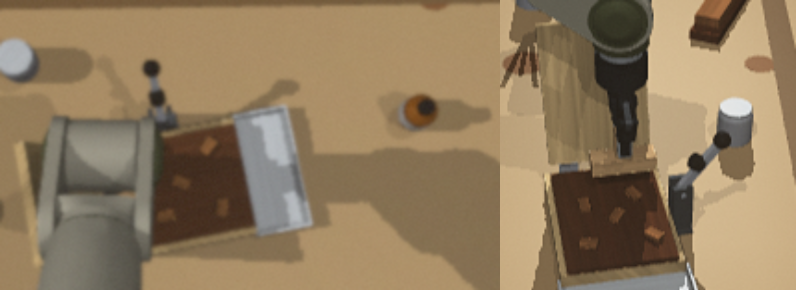

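The block is held level over the left end of the panel at about (620,160) in the right half, clear of the board and behind the chips. Now lower it and make the first sweep.

```bash
python3 -m handwheel '[[[0,0,-14,0,0,0,-1],[0,0,-8,0,0,0,-1],[0,0,0,0,0,0,-1],[0,0,0,0,0,0,-1]]]' && python3 -m handwheel '[[[2,-11,0,0,0,0,-1],[3,-17,0,0,0,0,-1],[3,-17,0,0,0,0,-1],[3,-17,0,0,0,0,-1],[3,-17,0,0,0,0,-1],[3,-17,0,0,0,0,-1],[3,-17,0,0,0,0,-1],[3,-17,0,0,0,0,-1]]]' && python3 -m handwheel '[[[3,-17,0,0,0,0,-1],[3,-17,0,0,0,0,-1],[3,-17,0,0,0,0,-1],[3,-17,0,0,0,0,-1],[0,0,0,0,0,0,-1],[0,0,25,0,0,0,-1],[0,0,35,0,0,0,-1],[0,0,0,0,0,0,-1]]]'
```

```text
time_s: 5.25
eef_pos: [497.8, 102.5, 82.9]
ee_rot: [0.0, 0.996, 0.086, 0.0]
force: [0.1, -0.4, -2.0]
grip_width: 0.296
grip_force: 59.3
time_s: 6.25
eef_pos: [520.8, -28.6, 82.8]
ee_rot: [-0.0, 0.996, 0.086, -0.0]
force: [0.3, 0.1, -1.9]
grip_width: 0.295
grip_force: 59.3
time_s: 7.25
eef_pos: [533.6, -95.4, 144.9]
ee_rot: [0.001, 0.996, 0.087, 0.002]
force: [0.5, -0.6, -2.3]
grip_width: 0.293
grip_force: 59.5
```

```bash
python3 -m handwheel '[[[-19.4,34.4,0,0,0,0,-1],[-19.4,34.4,0,0,0,0,-1],[-19.4,34.4,0,0,0,0,-1],[-19.4,34.4,0,0,0,0,-1],[-19.4,34.4,0,0,0,0,-1],[0,0,-40,0,0,0,-1],[0,0,-22.5,0,0,0,-1],[0,0,0,0,0,0,-1]]]' && python3 -m handwheel '[[[0,0,0,0,0,0,-1],[2,-12,0,0,0,0,-1],[3,-17,0,0,0,0,-1],[3,-17,0,0,0,0,-1],[3,-17,0,0,0,0,-1],[3,-17,0,0,0,0,-1],[3,-17,0,0,0,0,-1],[3,-17,0,0,0,0,-1]]]' && python3 -m handwheel '[[[3,-17,0,0,0,0,-1],[3,-17,0,0,0,0,-1],[3,-17,0,0,0,0,-1],[3,-17,0,0,0,0,-1],[0,0,0,0,0,0,-1],[0,0,25,0,0,0,-1],[0,0,35,0,0,0,-1],[0,-60,0,0,0,0,-1]]]' && python3 -m handwheel '[[[0,-60,0,0,0,0,-1],[0,-60,0,0,0,0,-1],[0,-60,0,0,0,0,-1]]]'; python3 - <<'E'
from h import *
s=sense();c=capture("top");d=capture("side")
a=cv2.resize(c["image"][180:285,225:400],None,fx=2.7,fy=2.7);b=cv2.resize(d["image"][170:290,235:345],None,fx=2.9,fy=2.9)
h=max(len(a),len(b));P=lambda i:cv2.copyMakeBorder(i,0,h-len(i),0,0,cv2.BORDER_CONSTANT)
cv2.imwrite("pics/s2.png",np.hstack([P(a),P(b)])[:,:,::-1]); print(s["eef_pos"],s["ee_rot"])
E
```

```text
time_s: 8.25
eef_pos: [434.6, 77.0, 78.7]
ee_rot: [-0.0, 0.996, 0.087, -0.001]
force: [1.3, 0.3, -1.4]
grip_width: 0.298
grip_force: 59.6
time_s: 9.25
eef_pos: [455.8, -38.6, 80.3]
ee_rot: [0.0, 0.996, 0.086, 0.0]
force: [0.0, 0.2, -1.8]
grip_width: 0.292
grip_force: 59.6
time_s: 10.25
eef_pos: [468.9, -163.9, 142.8]
ee_rot: [0.001, 0.996, 0.089, 0.002]
force: [0.9, -1.3, -1.8]
grip_width: 0.295
grip_force: 59.7
time_s: 10.62
eef_pos: [467.5, -346.8, 140.2]
ee_rot: [-0.0, 0.996, 0.087, -0.0]
force: [-0.2, -0.1, -2.7]
grip_width: 0.298
grip_force: 59.7
[ 467.50014033 -346.77285479  140.21983733] [-2.55637402e-04  9.96236682e-01  8.66741479e-02 -2.77045666e-06]
```

View pics/s2.png

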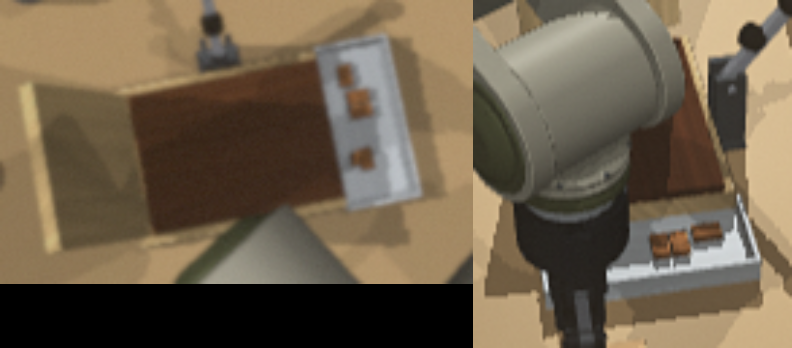

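The panel looks clear and the chips lie in the trough in three groups, at (345,75), (358,102) and (360,158), which I'll count later. Set the block back on the bench.

```bash
python3 -m handwheel '[[[-12.5,-13,0,0,0,0,-1],[-12.5,-13,-30,0,0,0,-1],[-12.5,-9,-30,0,0,0,-1],[0,0,-25,0,0,0,-1],[0,0,-9,0,0,0,-1],[0,0,0,0,0,0,-1],[0,0,-4,0,0,0,-1],[0,0,0,0,0,0,-1]]]'; python3 -m handwheel '[[[0,0,0,0,0,0,-1]]]'
```

```text
time_s: 11.72
eef_pos: [430.3, -380.5, 42.7]
ee_rot: [0.0, 0.996, 0.087, 0.0]
force: [0.2, 0.3, -2.1]
grip_width: 0.297
grip_force: 60.2
time_s: 11.85
eef_pos: [430.3, -380.5, 42.7]
ee_rot: [0.0, 0.996, 0.087, 0.0]
force: [0.3, -0.5, -2.0]
grip_width: 0.301
grip_force: 60.2
```

```bash
python3 -m handwheel '[[[0,0,-1.2,0,0,0,-1],[0,0,-1,0,0,0,-1],[0,0,0,0,0,0,-1]]]'; python3 -m handwheel '[[[0,0,0,0,0,0,1],[0,0,0,0,0,0,1],[0,0,0,0,0,0,1],[0,0,0,0,0,0,1],[0,0,0,0,0,0,1],[0,0,20,0,0,0,1],[0,0,40,0,0,0,1],[0,0,50,0,0,0,1]]]'; python3 -m handwheel '[[[0,30,50,0,0,0,-1],[0,50,50,0,0,0,-1],[0,50,40,0,0,0,-1],[0,50,0,0,0,0,-1],[0,50,0,0,0,0,-1]]]'; python3 - <<'E'
from h import *
s=sense();d=capture("side");c=capture("top")
a=cv2.resize(c["image"][180:285,225:475],None,fx=2,fy=2);b=cv2.resize(d["image"][90:365,225:385],None,fx=1.8,fy=1.8)
h=max(len(a),len(b));P=lambda i:cv2.copyMakeBorder(i,0,h-len(i),0,0,cv2.BORDER_CONSTANT)
cv2.imwrite("pics/s3.png",np.hstack([P(a),P(b)])[:,:,::-1]); print(s["eef_pos"],s["ee_rot"])
E
```

```text
time_s: 12.22
eef_pos: [430.1, -380.4, 40.0]
ee_rot: [-0.0, 0.996, 0.086, -0.0]
force: [0.5, 0.1, -2.0]
grip_width: 0.301
grip_force: 60.2
time_s: 13.22
eef_pos: [429.8, -380.1, 150.7]
ee_rot: [-0.001, 0.996, 0.086, -0.001]
force: [0.1, -0.2, 0.5]
grip_width: 1.002
grip_force: 0.0
time_s: 13.85
eef_pos: [429.9, -155.9, 283.8]
ee_rot: [0.0, 0.996, 0.086, 0.0]
force: [0.8, -0.6, -0.2]
grip_width: 0.002
grip_force: 0.0
[ 429.91391288 -155.90816431  283.78116206] [2.95720388e-04 9.96268638e-01 8.63046407e-02 4.72292777e-04]
```

View pics/s3.png

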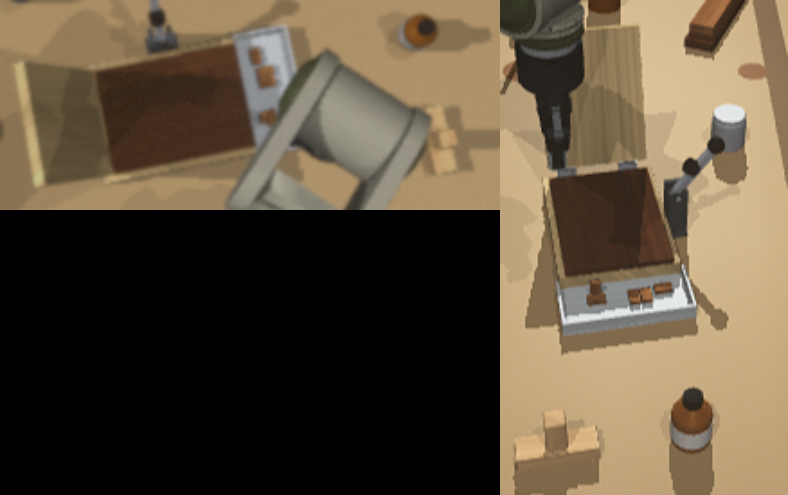

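The block stands upright at (555,440). All five chips are in the trough, at (595,285), (597,298), (634,297), (646,295) and (662,288), and the panel is bare. Now move over and behind the board.

```bash
python3 -m handwheel '[[[0,45,18,0,0,0,-1],[0,50,18,0,0,0,-1],[0,50,0,0,0,0,-1],[0,50,0,0,0,0,-1],[0,50,0,0,0,0,-1],[0,50,0,0,0,0,-1],[0,50,0,0,0,0,-1],[0,50,0,0,0,0,-1]]]' && python3 -m handwheel '[[[0,4,-30,0,0,0,-1],[0,0,-30,0,0,0,-1],[0,0,-15,0,0,0,-1],[0,0,0,0,0,0,-1]]]'
```

```text
time_s: 14.95
eef_pos: [430.4, 238.8, 319.3]
ee_rot: [0.0, 0.996, 0.086, 0.0]
force: [0.9, -0.7, -0.2]
grip_width: 0.002
grip_force: 0.0
time_s: 15.45
eef_pos: [430.3, 241.2, 244.0]
ee_rot: [0.0, 0.996, 0.086, -0.001]
force: [0.0, -0.8, 0.5]
grip_width: 0.001
grip_force: 0.0
```

```bash
python3 -m handwheel '[[[3.8,-21.4,1.8,0,0,0,-1],[3.8,-21.4,1.8,0,0,0,-1],[3.8,-21.4,1.8,0,0,0,-1],[3.8,-21.4,1.8,0,0,0,-1]]]' && python3 -m handwheel '[[[2.9,-16.7,-1.5,0,0,0,-1],[2.9,-16.7,-1.5,0,0,0,-1],[2.9,-16.7,-1.5,0,0,0,-1],[2.8,-15.7,-5.9,0,0,0,-1]]]'; python3 - <<'E'
from h import *
s=sense();d=capture("side")
cv2.imwrite("pics/s4.png",cv2.resize(d["image"][60:300,180:420],None,fx=2,fy=2)[:,:,::-1])
E
```

```text
time_s: 15.95
eef_pos: [446.2, 155.5, 253.3]
ee_rot: [-0.0, 0.996, 0.086, 0.002]
force: [0.7, 2.4, -0.9]
grip_width: -0.0
grip_force: 1.1
time_s: 16.45
eef_pos: [457.1, 89.1, 241.1]
ee_rot: [0.0, 0.996, 0.086, 0.0]
force: [1.8, 1.3, 1.4]
grip_width: -0.002
grip_force: 1.0
```

View pics/s4.png

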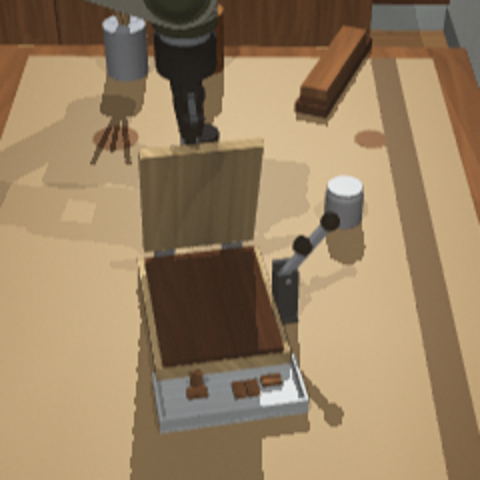

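The board is following the fingers, now a little past upright with its edge at (200,148), and the contact forces are small. Continue along the arc.

```bash
python3 -m handwheel '[[[2.8,-15.7,-5.9,0,0,0,-1],[2.8,-15.7,-5.9,0,0,0,-1],[2.4,-13.7,-9.8,0,0,0,-1],[2.4,-13.7,-9.8,0,0,0,-1],[2.4,-13.7,-9.8,0,0,0,-1]]]' && python3 -m handwheel '[[[1.9,-10.7,-13.1,0,0,0,-1],[1.9,-10.7,-13.1,0,0,0,-1],[1.9,-10.7,-13.1,0,0,0,-1],[1.2,-7.1,-15.4,0,0,0,-1],[1.2,-7.1,-15.4,0,0,0,-1],[1.2,-7.1,-15.4,0,0,0,-1]]]' && python3 -m handwheel '[[[0.5,-2.8,-16.7,0,0,0,-1],[0.5,-2.8,-14,0,0,0,-1],[0.5,-2.8,-7,0,0,0,-1],[0,0,-5,0,0,0,-1],[0,0,0,0,0,0,-1]]]'
```

```text
time_s: 17.12
eef_pos: [469.7, 16.8, 199.1]
ee_rot: [-0.0, 0.996, 0.086, -0.0]
force: [0.0, 1.3, 0.5]
grip_width: 0.001
grip_force: 0.6
time_s: 17.88
eef_pos: [478.9, -36.0, 113.3]
ee_rot: [-0.0, 0.996, 0.087, -0.0]
force: [0.5, 0.6, 0.4]
grip_width: 0.001
grip_force: 0.4
time_s: 18.5
eef_pos: [480.4, -44.1, 71.7]
ee_rot: [-0.0, 0.996, 0.087, -0.0]
force: [1.1, 0.1, -0.2]
grip_width: 0.001
grip_force: 0.0
```

```bash
for i in 1; do python3 -m handwheel '[[[0,0,-4,0,0,0,-1],[0,0,0,0,0,0,-1]]]'; python3 -m handwheel '[[[0,0,-3,0,0,0,-1],[0,0,0,0,0,0,-1]]]'; done; python3 - <<'E'
from h import *
s=sense();d=capture("side");print(s["force"])
cv2.imwrite("pics/s5.png",cv2.resize(d["image"][100:300,200:400],None,fx=3,fy=3)[:,:,::-1])
E
```

```text
time_s: 18.75
eef_pos: [480.4, -44.1, 67.7]
ee_rot: [-0.0, 0.996, 0.087, 0.0]
force: [-0.1, -0.2, -0.2]
grip_width: -0.0
grip_force: 0.0
time_s: 19.0
eef_pos: [480.7, -44.2, 65.0]
ee_rot: [0.0, 0.996, 0.086, 0.0]
force: [-0.7, 0.5, 4.9]
grip_width: 0.002
grip_force: 2.3
[-0.74752604  0.49078493  4.92473402]
```

View pics/s5.png

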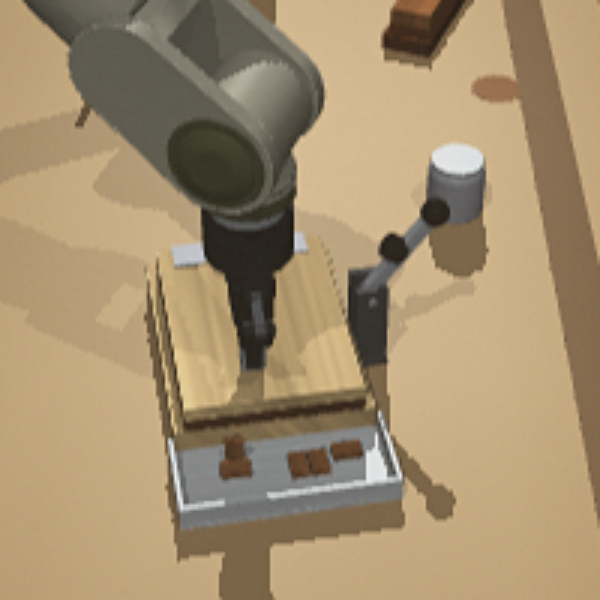

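The board now lies down on the panel, with the fingers on it at (255,365). I press a little more to confirm it is fully shut.

```bash
python3 -m handwheel '[[[0,0,-2,0,0,0,-1],[0,0,0,0,0,0,-1]]]'; python3 -m handwheel '[[[0,0,-2,0,0,0,-1],[0,0,0,0,0,0,-1]]]'
```

```text
time_s: 19.3
eef_pos: [480.7, -44.2, 64.8]
ee_rot: [0.0, 0.996, 0.087, 0.0]
force: [-9.1, 2.6, 28.6]
grip_width: 0.0
grip_force: 14.1
time_s: 19.55
eef_pos: [480.9, -44.2, 64.6]
ee_rot: [0.001, 0.996, 0.087, 0.001]
force: [-17.7, 4.3, 51.6]
grip_width: 0.001
grip_force: 25.6
```

Force jumped while z stayed at 64.8 (fingertip at 57 mm), so the board is fully shut. Now back off and go behind the clamp knob.

```bash
python3 -m handwheel '[[[0,0,8,0,0,0,-1],[0,0,50,0,0,0,-1],[0,0,60,0,0,0,-1],[0,0,60,0,0,0,-1],[34,17,0,0,0,0,-1],[34,17,0,0,0,0,-1],[34,17,0,0,0,0,-1],[34,17,0,0,0,0,-1]]]' && python3 -m handwheel '[[[34,17,0,0,0,0,-1],[34,18,0,0,0,0,-1],[0,0,0,0,0,0,-1],[0,0,-25,0,0,0,-1],[0,0,0,0,0,0,-1]]]'; python3 - <<'E'
from h import *
s=sense();c=capture("wrist");d=capture("top")
print(s["eef_pos"]);cv2.imwrite("pics/s6.png",cv2.resize(d["image"][150:260,250:350],None,fx=5,fy=5)[:,:,::-1])
cv2.imwrite("pics/w6.png",c["image"][:,:,::-1])
E
```

```text
time_s: 20.55
eef_pos: [617.4, 24.5, 238.3]
ee_rot: [-0.0, 0.996, 0.086, -0.0]
force: [-0.5, -1.3, 0.9]
grip_width: 0.002
grip_force: 0.0
time_s: 21.18
eef_pos: [683.3, 58.5, 211.9]
ee_rot: [-0.0, 0.996, 0.086, -0.002]
force: [0.3, 0.6, 0.2]
grip_width: 0.003
grip_force: 0.0
[683.26205122  58.54454841 211.90044607]
```

View pics/w6.png

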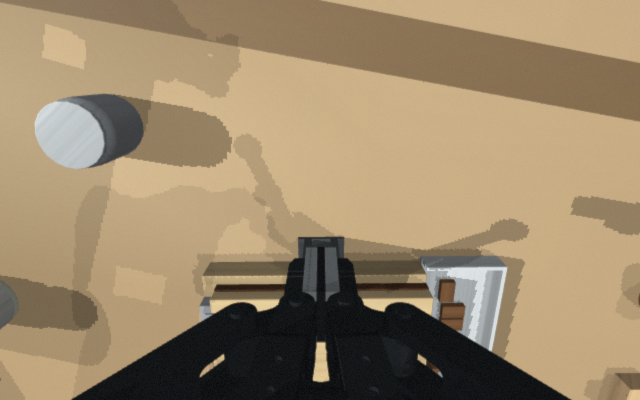

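The wrist view shows the bracket at (321,245), straight in line with the closed fingers, and the clamp hidden on their near side. That is the view budget used up (one over: 11), so from here I check by numbers only. Next: lower and push the knob over.

```bash
python3 -m handwheel '[[[0,0,-30,0,0,0,-1],[0,0,-24,0,0,0,-1],[0,0,-9,0,0,0,-1],[0,0,0,0,0,0,-1]]]' && python3 -m handwheel '[[[-10,-1.7,0,0,0,0,-1],[-9,-1.6,1,0,0,0,-1],[-9,-1.5,5,0,0,0,-1],[-9,-1.5,5,0,0,0,-1],[-8,-1.5,4,0,0,0,-1]]]' && python3 -m handwheel '[[[-11,-2,4,0,0,0,-1],[-11,-2,4,0,0,0,-1],[-11,-2,3,0,0,0,-1],[-8.7,-1.5,1,0,0,0,-1],[-8.7,-1.5,0,0,0,0,-1],[-8.7,-1.5,0,0,0,0,-1]]]'
```

```text
time_s: 21.78
eef_pos: [684.6, 58.7, 151.5]
ee_rot: [0.0, 0.996, 0.086, 0.0]
force: [-0.0, -0.5, -0.4]
grip_width: 0.002
grip_force: 0.0
time_s: 22.4
eef_pos: [639.5, 50.9, 167.2]
ee_rot: [0.0, 0.996, 0.086, 0.001]
force: [3.7, 0.5, 1.8]
grip_width: -0.002
grip_force: 1.6
time_s: 23.15
eef_pos: [579.7, 40.5, 177.6]
ee_rot: [-0.0, 0.996, 0.086, -0.0]
force: [2.3, -0.1, -0.3]
grip_width: 0.005
grip_force: 0.7
```

```bash
python3 -m handwheel '[[[-8.1,-1.4,-2.2,0,0,0,-1],[-8.1,-1.4,-2.2,0,0,0,-1],[-8.1,-1.4,-2.2,0,0,0,-1]]]' && python3 -m handwheel '[[[-7.4,-1.3,-3.2,0,0,0,-1],[-7.4,-1.3,-3.2,0,0,0,-1],[-7.4,-1.3,-3.2,0,0,0,-1]]]' && python3 -m handwheel '[[[-7.4,-1.3,-6.1,0,0,0,-1],[-7.4,-1.3,-6.1,0,0,0,-1],[-7.4,-1.3,-6.1,0,0,0,-1]]]' && python3 -m handwheel '[[[-4.6,-0.8,-7.7,0,0,0,-1],[-4.6,-0.8,-7.7,0,0,0,-1],[-4.6,-0.8,-7.7,0,0,0,-1]]]'
```

```text
time_s: 23.52
eef_pos: [555.5, 36.3, 170.9]
ee_rot: [-0.0, 0.996, 0.086, -0.0]
force: [1.4, 0.8, -0.9]
grip_width: -0.0
grip_force: 0.6
time_s: 23.9
eef_pos: [533.3, 32.4, 161.3]
ee_rot: [-0.0, 0.996, 0.086, -0.0]
force: [0.7, -0.4, 0.0]
grip_width: -0.005
grip_force: 0.5
time_s: 24.28
eef_pos: [511.1, 28.5, 142.7]
ee_rot: [-0.0, 0.996, 0.086, -0.0]
force: [1.7, 0.3, 0.4]
grip_width: 0.003
grip_force: 0.4
time_s: 24.65
eef_pos: [497.6, 26.1, 119.6]
ee_rot: [-0.0, 0.996, 0.086, 0.0]
force: [1.2, 0.2, 1.0]
grip_width: 0.002
grip_force: 0.4
```

```bash
python3 -m handwheel '[[[-4.3,-0.8,-8,0,0,0,-1],[-4.3,-0.8,-8,0,0,0,-1],[-3,-0.4,-6,0,0,0,-1],[0,0,0,0,0,0,-1]]]' && python3 -m handwheel '[[[0,0,-2.5,0,0,0,-1],[0,0,0,0,0,0,-1]]]'&& python3 -m handwheel '[[[0,0,-1.5,0,0,0,-1],[0,0,0,0,0,0,-1]]]'
```

```text
time_s: 25.15
eef_pos: [485.8, 24.2, 97.7]
ee_rot: [-0.0, 0.996, 0.086, -0.001]
force: [0.6, -0.3, -0.7]
grip_width: -0.002
grip_force: 0.0
time_s: 25.4
eef_pos: [486.3, 24.2, 95.6]
ee_rot: [-0.0, 0.996, 0.086, 0.0]
force: [0.3, -0.0, 0.6]
grip_width: -0.002
grip_force: 0.0
time_s: 25.65
eef_pos: [486.3, 24.1, 94.3]
ee_rot: [0.0, 0.996, 0.086, 0.0]
force: [-0.5, -0.6, 2.0]
grip_width: 0.0
grip_force: 1.2
```

```bash
python3 -m handwheel '[[[0,0,-1.5,0,0,0,-1],[0,0,0,0,0,0,-1]]]'&& python3 -m handwheel '[[[0,0,-1,0,0,0,-1],[0,0,0,0,0,0,-1]]]'
```

```text
time_s: 25.9
eef_pos: [486.5, 24.1, 93.8]
ee_rot: [0.0, 0.996, 0.087, 0.0]
force: [-5.3, -0.4, 14.5]
grip_width: -0.001
grip_force: 7.4
time_s: 26.15
eef_pos: [486.5, 24.1, 93.5]
ee_rot: [0.0, 0.996, 0.087, 0.001]
force: [-8.8, 0.5, 23.1]
grip_width: -0.001
grip_force: 11.7
```

Stiff stop at the expected height (knob top about 86 mm), so the clamp is down. Retreat and verify by numbers.

```bash
python3 -m handwheel '[[[0,0,5,0,0,0,-1],[0,0,50,0,0,0,-1],[0,0,60,0,0,0,-1],[0,0,60,0,0,0,-1],[-30,-50,0,0,0,0,-1],[-30,-50,0,0,0,0,-1],[-30,-50,0,0,0,0,-1],[-30,-50,0,0,0,0,-1]]]' && python3 -m handwheel '[[[-30,-50,0,0,0,0,-1],[-30,-50,0,0,0,0,-1],[-30,-50,0,0,0,0,-1],[-30,-50,0,0,0,0,-1],[-20,-30,0,0,0,0,-1],[0,0,0,0,0,0,-1]]]'; python3 - <<'E'
from h import *
import pickle
np.set_printoptions(precision=1,suppress=True)
D=pickle.load(open("d0.pkl","rb"))
N={n:capture(n) for n in("top","side")};pickle.dump(N,open("d1.pkl","wb"))
c0=np.array([479.5,22.8]);ct,st=np.cos(.1745),np.sin(.1745)
W=lambda x,y,z:[c0[0]+ct*x-st*y,c0[1]+st*x+ct*y,z]
def blobs(m,amin=4):
    n,l,s,ce=cv2.connectedComponentsWithStats(m.astype(np.uint8));return [(int(s[i,4]),ce[i]) for i in range(1,n) if s[i,4]>=amin]
# knob: dark blobs near expected place
K={}
for n in N:
    c=N[n];v=c["image"].max(2);u=proj(c,W(5,0,73.5))[0];print(n,"knob expected px",u)
    m=np.zeros(v.shape,bool);x,y=u.astype(int);m[y-9:y+10,x-9:x+10]=v[y-9:y+10,x-9:x+10]<60
    b=blobs(m);print(b)
    if b:K[n]=min(b,key=lambda q:np.hypot(*(q[1]-u)))[1]
if len(K)==2:
    p,e=tri(N["top"],K["top"],N["side"],K["side"]);q=p[:2]-c0;print("knob",p,e,"press",ct*q[0]+st*q[1],-st*q[0]+ct*q[1])
# chips: brown saturated in trough
for n in N:
    c=N[n];h=cv2.cvtColor(c["image"],cv2.COLOR_RGB2HSV).astype(int)
    poly=proj(c,[W(-93,-112,12),W(93,-112,12),W(93,-192,12),W(-93,-192,12)]).astype(np.int32)
    m=np.zeros(h.shape[:2],np.uint8);cv2.fillPoly(m,[poly],1)
    mm=(m>0)&(h[:,:,1]>110)
    for a,ce in blobs(mm,3):
        p=onz(c,*ce,12);q=p[:2]-c0;print(n,"chip blob",a,ce,"press",ct*q[0]+st*q[1],-st*q[0]+ct*q[1])
# bystanders: image differences at their places
for nm,P,r in[("bottle",[592,-354,45],14),("tin",[681,262,35],12)]:
    for n in N:
        u=proj(N[n],P)[0].astype(int);s=np.s_[u[1]-r:u[1]+r,u[0]-r:u[0]+r]
        print(nm,n,np.abs(N[n]["image"][s].astype(int)-D[n]["image"][s]).mean())
s=np.s_[230:260,168:200];print("jar",np.abs(N["top"]["image"][s].astype(int)-D["top"]["image"][s]).mean())
# scraper block
for n in N:
    u=proj(N[n],[[430,-380.5,76],[430,-380.5,0]]);print(n,"scraper top exp",u)
    c=N[n];x,y=u[0].astype(int);print(c["image"][y-2:y+3:2,x-12:x+13:3].max(2))
print(sense()["eef_pos"],sense()["time_s"])
E
```

```text
time_s: 27.15
eef_pos: [365.1, -177.1, 266.6]
ee_rot: [0.0, 0.996, 0.087, 0.0]
force: [1.5, -0.5, -0.1]
grip_width: -0.0
grip_force: 0.0
time_s: 27.9
eef_pos: [225.0, -407.1, 266.0]
ee_rot: [-0.0, 0.996, 0.085, -0.0]
force: [0.3, 0.1, -0.7]
grip_width: 0.0
grip_force: 0.0
top knob expected px [311.6 231.3]
[(27, array([311.4, 231.1]))]
side knob expected px [286.3 200.5]
[(56, array([286.4, 200.2]))]
knob [484.9  24.4  73.9] 0.3538008502914203 press 5.597868595064589 0.5886781589557546
top chip blob 20 [352.2 207.7] press 58.61127922769296 -138.51002161644826
top chip blob 54 [357.5 218. ] press 23.791987106343058 -148.26500928982833
top chip blob 33 [358.9 238.4] press -39.0704498050243 -139.78939111894232
side chip blob 95 [277.8 252.7] press -38.447742885136066 -132.62728506320616
side chip blob 47 [315.1 249.6] press 59.161484686246595 -138.81974040779366
side chip blob 92 [302.6 253.9] press 24.124900965327598 -148.378175557542
bottle top 4.980017006802721
bottle side 3.5391156462585034
tin top 5.78587962962963
tin side 8.607060185185185
jar 6.223263888888889
top scraper top exp [[449.2 247.7]
 [442.  248.7]]
[[141 160 150 169 172 151 128 136 138]
 [130 133 134 188 186 164 129 129 130]
 [124 139 130 189 186 173 129 128 129]]
side scraper top exp [[255.7 321.8]
 [257.8 342.7]]
[[190 189 190 210 217 212 192 192 193]
 [187 189 179 206 209 209 152 191 193]
 [188 189 136 196 196 209 135 180 180]]
[ 226.4 -405.5  266.4] 28.0
```

All checks agree: the knob is at z 73.9 mm (clamp down), chip blob areas of 95, 47 and 92 px amount to five chips in the trough, and the block and bystanders are in place. Handing in.

```bash
python3 -c "from rig import *; print(finish_job())"
```

```text
the job is handed in; nothing more can be done
None
```

The job is handed in at about 28 s: all five chips are in the trough, the block stands upright on the bench, and the board and then the clamp are fully down. The bottle, jar and tin were not touched. Two slips: I viewed 11 pictures instead of 10, and the closed fingertips pressed the shut board with about 52 N for a moment (over 40 N, though that limit is stated for the arm and gripper body).

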